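# Secure a dropper bottle in the hold-down clamp

### The job

Stand the small white dropper bottle with the red cap in the black cup of the clamp's sliding tray, push the tray fully home under the screw without slamming it, then tighten the black wing knob clockwise until it suddenly goes stiff and give it a further 30 degrees from there, no more. Leave the bottle clamped upright and the other things where they are.

Things in the scene. Friction and masses are not known exactly. Their poses are not given: they have to be found in the camera images.
- bottle: Small white dropper bottle with a red screw cap: body 29 mm across, cap 18.6 mm across from 50 mm up, 62 mm tall, about 60 g. Origin: centre of its underside, z up. It starts standing on the worktop.
- clamp: Bottle hold-down clamp, bolted down: grey bed 275 x 100 mm, blue column and arm. Origin: on the worktop under the bed; x: the way the tray slides home (away from the robot), z up. The bed spans x -115 to +160 mm. The vertical screw axis is at x = +95 mm, y = 0. The arm is 46 mm wide, 104 to 124 mm above the worktop, from x = +72 to +159 mm; the column is at its far end.
- tray (a joint): Travel of the aluminium tray along the clamp's +x, in m: 0 fully out, 0.105 fully home against a hard stop, with the cup right under the screw. It slides with about 2 N of friction and stays where it is left. It starts at 0 to 0.015.
- cup (a point): Centre of the inner floor of the black cup on the tray, 25 mm above the worktop (axes as the clamp's). The cup is 35 mm across inside, 43 mm outside, and its rim stands 14 mm above this point.
- post_top (a point): Centre of the top of the red push post on the tray (axes as the clamp's): post 14 mm along x, 16 mm along y, standing 44 mm above the tray, its top 66 mm above the worktop. It stands 85 mm to the -x side (robot side) of the cup.
- pad: Black rubber pressure pad, a disc 24 mm across and 8 mm thick under the arm on the screw axis; origin: centre of its underside, z up. It does not turn. It sinks about 5 mm per rad of knob turn until it meets the bottle's cap; with the tray home it starts 2 to 5 mm above the cap.
- knob: Black wing knob on the screw: an upright bar 52 mm long (its x), 14 mm thick (its y), 150 to 176 mm above the worktop; origin on the screw axis at 144 mm, z up. Clockwise seen from above tightens. It turns easily (0.1 N m) for 0.45 to 1.0 rad, unknown beforehand; once the pad is tight the torque climbs to 0.55 N m within 0.15 rad, then grows about 0.25 N m per rad.
- knob_grip (a point): Point on the screw axis at the middle of the wing bar, 163 mm above the worktop: the place to grip, pads on the two flat sides, held firmly (about 40 N); axes as the knob's. The final 30 degrees count from where the torque begins to climb. Let go, the knob stays where it was turned to, but for a spring-back of about 0.03 rad. Jerky turning hides the torque: turn slowly.
- reagent_b: Bystander: white reagent bottle with a blue cap, 62 mm across, 120 mm tall; origin: centre of its underside.
- timer: Bystander: white timer 58 x 58 x 19 mm; origin: centre of its underside.
- calculator: Bystander: calculator 125 x 72 x 14 mm; origin: centre of its underside.
- tape_roll: Bystander: roll of tape 76 mm across, 18 mm high, lying flat; origin: centre of its underside.

How it is judged:
By the outcome, as a careful person would: the job done as asked, in the order asked, and still so for the second after the job is handed in, with the robot touching nothing.
It also fails if it takes over 72 s, if anything falls off the work surface, if the arm or the gripper's body presses on something with over 40 N, if the wrist force passes 120 N, or if a joint passes its speed limit or range.

### The arm

A 6-joint arm with a two-finger parallel gripper is mounted at the origin on a cart in front of the work surface, level with it; the furniture and walls round the work are solid. World frame = base frame: x ahead of the robot, y to its left, z up, the work surface at z = 0. Lengths are in m, angles in degrees, forces in N, time in s.
With the tool pointing down it reaches from about 0.425 to 1.125 m from the base axis. Payload 14.9 kg.
Tool frame: the origin (TCP) lies on the mounting face of the last link; the fingertips stand ahead of it and the grasp point (between the pads) lies 172 mm ahead of it (manip.tip_extent is the z of the fingertips in the tool frame, in m); z points along the fingers, y is the line along which they close (so a half turn about z gives the same grasp; the last joint's range is limited). The gripper opens to 91 mm and grips with 3 to 60 N. Pads are 32 mm wide; open, the fingers measure 118 mm over their backs; the gripper's body (76 mm by 178 mm) begins 60 mm behind the grasp point.
Start: joints at [-65.85, 21.709, 99.362, -0, 58.929, -1.908], TCP at [0.307, -0.629, 0.405] pointing down, gripper open.
Joint ranges: [-158.91, 158.91], [-42.39, 125.64], [0.06, 152.35], [-60.88, 240.88], [17.5, 164.5], [-176.32, 176.32]. Speed limits (degrees/s): [108.29, 108.29, 136.94, 180, 180, 180].

### API

Orientations are given as [roll, pitch, yaw] about the fixed x, y, z axes, in that order (R = Rz(yaw) Ry(pitch) Rx(roll)).
In Python, from rig import manip, set_gripper, solver, readout, cams, finder gives the robot as it stands. The module is installed in compiled form; this text tells all that it offers. Calls block until the motion is done:
- manip.movep(position, orientation): joint-space move of the TCP to a pose.
- manip.movel(position, rot=None, v=0.15, threshold=None): straight line of the TCP; rot=None keeps the orientation; v is the mean speed in m/s. With threshold (N) it stops when the force on the tool has changed by that much, and returns True; else False.
- manip.move_joints(angles): joint-space move.
- set_gripper(opening): finger opening in m; the grip force is fixed at half the most; returns when the fingers have stopped.
- manip.wait(seconds).
- solver.inverse_kinematics(position, orientation): joint angles nearest the present ones, or None.
- readout.state(): the state.
- cams.grab_frame(name): name is "scene" or "top"; returns a dict with "image" (400x640x3 uint8, blue, green, red), "range_z" (400x640 float32, m along the optical axis (not along the pixel's ray), 0 where there is no reading), "fov_y" (degrees; the focal length in pixels is half the picture's height over the tangent of half this angle, whatever the lens; pixels are square), "cx", "cy" (the principal point, pixels), "position" and "orientation" of the camera in the world. Camera axes: x right, y up, looking along -z (the intrinsics and any distortion apply to the point x, -y, -z); pixel columns grow to the right and rows downward; lengths in m; the calibration is good to about 2 mm. A picture is of the moment at which its call begins.
A pose or a line that the arm cannot do raises manip.Unreachable and nothing moves.
- manip.hand_in(): hands the job in; it is judged then, once.
Trained networks look in the newest picture that a camera, given by its name, has taken for a name from the list of things; names that differ only in an ending like _2 or _b are one class to them, and where a whole thing is asked for, a point or a joint stands for the part that bears it (a point fixed in the world has none). Each returns a list of dicts, best first, with "score" (0 to 1); they miss things now and then, are a little off and sometimes report something else, mostly with a low value. They report only what shows in the picture. A call takes as long as a camera call.
- finder.recognise(query, camera): "xy" ([column, row] in pixels, amid what is visible of it).
- finder.regions_of(query, camera): "region" (400x640 bool, what is visible of it) and "xy" ([column, row] in pixels, amid what is visible of it).
The state is a dict: "t": time; "joint_positions": joint angles; "qd": joint speeds; "effort": joint torques, N m; "tcp_pos": TCP position; "tcp_rot": TCP orientation; "force": force on the tool from outside, world axes, zero at the start; "moment": the same for the moment, N m; "finger_gap": finger opening in m; "grip_force": force on a finger pad.
Only numpy, scipy, OpenCV 4.12 (cv2) and the standard library are available. Lean on these libraries where they do the work, as an engineer would, in place of code of your own. Each camera call takes 0.05 s, during which the arm holds its last target. There are 200 camera calls.

## Working session

There is one attempt and no reset: what is moved stays moved. The work goes in short steps, each a Python script; the robot and the scene stay as the last script left them, time stands still between calls to the robot, and variables do not carry over. Pictures are saved under pics/ and viewed, at most 10 in all, crops included, and the job is handed in when it is done.

```bash
mkdir -p pics; cat > h.py <<'E'
import numpy as np, cv2
from scipy.spatial.transform import Rotation as R
from rig import manip,set_gripper,solver,readout,cams,finder
def cloud(f):
    z=f["range_z"];h,w=z.shape;F=h/2/np.tan(np.radians(f["fov_y"])/2)
    v,u=np.mgrid[:h,:w]
    p=np.stack([(u-f["cx"])/F*z,-(v-f["cy"])/F*z,-z],-1)
    return p@R.from_euler('xyz',f["orientation"],degrees=True).as_matrix().T+np.array(f["position"])
E
python3 - <<'E'
from h import *
for c in ("scene","top"):
    f=cams.grab_frame(c); cv2.imwrite(f"pics/{c}0.png",f["image"]); P=cloud(f); ok=f["range_z"]>0
    print(c,{k:f[k] for k in f if k not in("image","range_z")})
    for q in ("bottle","clamp","cup","post_top","tray","knob","pad","reagent_b","timer","calculator","tape_roll"):
        for r in finder.regions_of(q,c)[:2]:
            m=r["region"]&ok
            if m.sum()<5: print(q,r["score"],r["xy"]);continue
            p=P[m]; print(q,round(r["score"],2),np.round(r["xy"]),m.sum(),np.round(np.median(p,0),3),np.round(np.percentile(p,2,0),3),np.round(np.percentile(p,98,0),3))
print(readout.state())
E
```

```text
scene {'fov_y': 44.455776810007166, 'cx': 322.27662276281893, 'cy': 201.55426579861634, 'position': array([-0.42158514, -0.71831585,  0.97606031]), 'orientation': array([ 52.74896782,   0.34569131, -58.09582006])}
bottle 0.45 [406. 249.] 163 [ 0.546 -0.383  0.039] [ 0.539 -0.394  0.002] [ 0.612 -0.37   0.063]
clamp 0.78 [357. 231.] 2555 [ 0.562 -0.221  0.021] [ 0.425 -0.271  0.006] [ 0.69  -0.165  0.123]
cup 0.89 [348. 247.] 667 [ 0.492 -0.228  0.023] [ 0.432 -0.254  0.017] [ 0.549 -0.192  0.064]
post_top 0.91 [345. 247.] 626 [ 0.486 -0.228  0.023] [ 0.432 -0.255  0.017] [ 0.548 -0.197  0.065]
tray 0.95 [344. 247.] 625 [ 0.491 -0.228  0.023] [ 0.433 -0.253  0.017] [ 0.548 -0.195  0.065]
tray 0.34 [370. 184.] 212 [ 0.626 -0.205  0.164] [ 0.616 -0.228  0.001] [ 0.815 -0.103  0.178]
knob 0.65 [368. 183.] 199 [ 0.626 -0.206  0.164] [ 0.616 -0.228  0.143] [ 0.639 -0.179  0.178]
reagent_b 0.85 [262. 228.] 729 [0.401 0.004 0.071] [ 0.385 -0.013  0.007] [0.434 0.038 0.121]
timer 0.56 [233. 215.] 234 [0.436 0.15  0.016] [0.413 0.126 0.004] [0.468 0.178 0.021]
calculator 0.57 [210. 206.] 266 [
[... 1389 characters left out ...]
 -0.001] [0.493 0.36  0.019]
{'t': 1.2, 'joint_positions': array([-6.58497516e+01,  2.17115603e+01,  9.93635008e+01, -5.90154273e-04,
        5.89288076e+01, -1.90808344e+00]), 'qd': array([-0.06281038, -0.0881862 , -0.1014972 , -0.03743475, -0.02656836,
        0.08633497]), 'effort': array([ 1.06039839e-03, -7.63686919e+01, -4.34747887e+01,  6.51729573e-02,
        3.88827233e-02,  5.26909366e-05]), 'tcp_pos': array([ 0.30749654, -0.62885459,  0.40469498]), 'tcp_rot': array([-1.79996117e+02,  3.76367761e-04,  2.60586364e+01]), 'force': array([ 0.48349398,  0.73981291, -0.05212338]), 'moment': array([0.08574279, 0.01528678, 0.04065007]), 'grip_force': 0.0, 'finger_gap': 0.09087240898663498}
```

```bash
python3 - <<'E'
import cv2
a=cv2.imread("pics/scene0.png")[130:330,280:500];b=cv2.imread("pics/top0.png")[140:260,280:460]
cv2.imwrite("pics/sc.png",cv2.resize(a,None,fx=3,fy=3,interpolation=2)[:600]);cv2.imwrite("pics/tc.png",cv2.resize(b,None,fx=4.4,fy=4.4,interpolation=2))
E
```

```text
(no output)
```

View pics/sc.png

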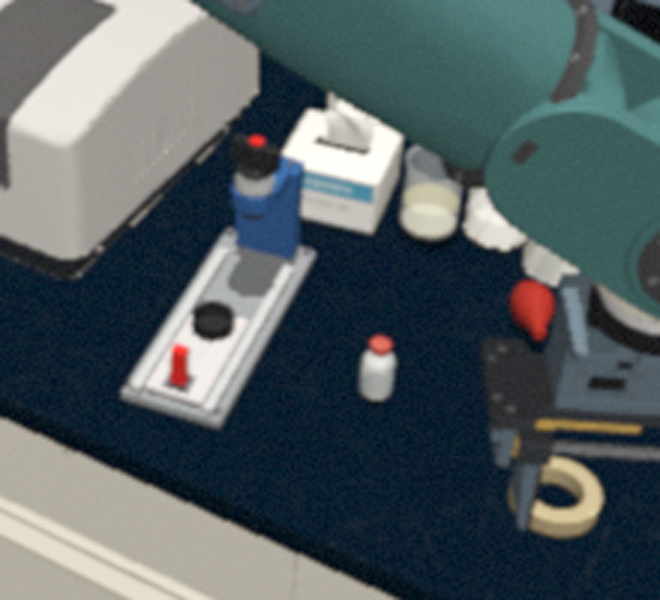

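View pics/tc.png

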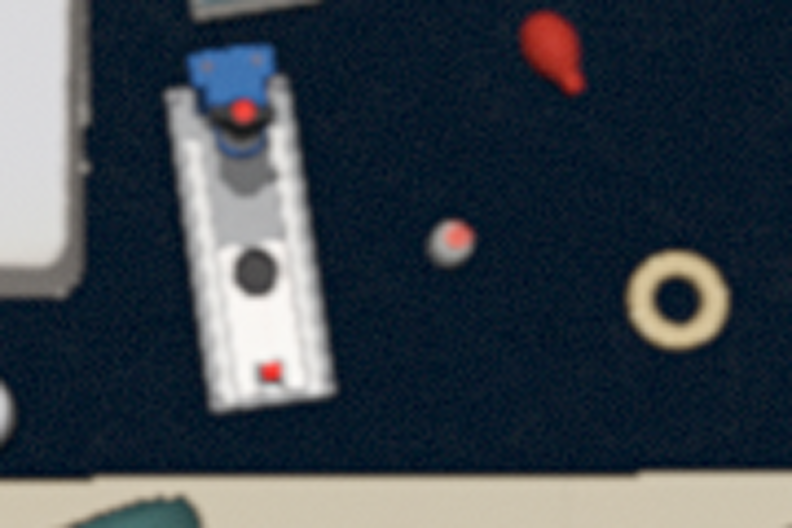

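The scene crop shows the clamp: knob at (255,155), cup at (213,320), post at (180,365). The bottle stands at (378,368). The top crop agrees: knob (242,115), cup (256,272), post (270,372), bottle cap (459,237). Next I fit the poses.

```bash
cat > fit.py <<'E'
from h import *
def fit(c):
    f=cams.grab_frame(c);P=cloud(f);z=P[...,2];im=f["image"].astype(int);B,G,Rr=im[...,0],im[...,1],im[...,2]
    red=(Rr>1.6*G)&(Rr>1.6*B)&(Rr>90);dark=im.max(-1)<75
    x,y=P[...,0],P[...,1]
    near=(x>.38)&(x<.75)&(y>-.30)&(y<-.13)&(f["range_z"]>0)
    o={}
    m=near&(z>.006)&(z<.03); rect=cv2.minAreaRect(P[m][:,:2].astype(np.float32)); o['bed']=rect
    def s(n,m):
        p=P[m]; o[n]=(len(p),np.round(np.median(p,0),4),np.round(np.percentile(p,[3,97],axis=0),4)) if len(p)>3 else None
    post=near&red&(x<.56)&(z>.03); s('post',post); s('posttop',post&(z>.061))
    s('cup',near&dark&(z>.028)&(z<.055)&(x<.62)); s('cuptop',near&dark&(z>.034)&(z<.046)&(x<.62))
    s('knob',near&(z>.150)); s('knobtop',near&(z>.17))
    m=near&(z>.152)&(z<.182)
    if m.sum()>5:o['knobrect']=cv2.minAreaRect(P[m][:,:2].astype(np.float32))
    bb=(x>.50)&(x<.60)&(y>-.42)&(y<-.33)&(f["range_z"]>0)
    s('cap',bb&(z>.045)&red); s('captop',bb&(z>.058)&(z<.068)); s('body',bb&(z>.01)&(z<.045))
    s('worktop',(x>.45)&(x<.6)&(y>-.34)&(y<-.3)&(f["range_z"]>0))
    return o,P,f
if __name__=="__main__":
    for c in("scene","top"):
        print(c)
        for k,v in fit(c)[0].items():print(k,v)
E
python3 fit.py
```

```text
scene
bed ((0.5609026551246643, -0.21853725612163544), (0.2789369225502014, 0.1431073099374771), 6.4067254066467285)
post (59, array([ 0.4414, -0.2294,  0.0506]), array([[ 0.4376, -0.236 ,  0.0316],
       [ 0.4483, -0.2225,  0.0668]]))
posttop (16, array([ 0.4447, -0.2278,  0.0639]), array([[ 0.439 , -0.234 ,  0.0611],
       [ 0.45  , -0.2234,  0.0679]]))
cup (80, array([ 0.5234, -0.217 ,  0.0343]), array([[ 0.5092, -0.2356,  0.0282],
       [ 0.5496, -0.1992,  0.0406]]))
cuptop (42, array([ 0.5203, -0.218 ,  0.0375]), array([[ 0.5093, -0.2354,  0.0343],
       [ 0.5472, -0.1986,  0.041 ]]))
knob (175, array([ 0.627 , -0.2057,  0.1677]), array([[ 0.6202, -0.228 ,  0.1513],
       [ 0.6368, -0.1796,  0.1782]]))
knobtop (72, array([ 0.6293, -0.2056,  0.1746]), array([[ 0.6223, -0.2276,  0.1705],
       [ 0.6398, -0.1801,  0.1796]]))
knobrect ((0.6299343109130859, -0.20274710655212402), (0.02668635919690132, 0.05200157314538956), 15.875012397766113)
cap (32, array([ 0.5517, -0.3804,  0.0605]), array([[ 0.5446, -0.3867,  0.0562],
       [ 0.5618, -0.372 ,  0.0643]]))
captop (28, array(
[... 991 characters left out ...]
6339, -0.1985,  0.176 ]), array([[ 0.6251, -0.2244,  0.1709],
       [ 0.6423, -0.1757,  0.1799]]))
knobrect ((0.6317790150642395, -0.1988202929496765), (0.04917384311556816, 0.03233228996396065), 66.84961700439453)
cap (13, array([ 0.5555, -0.3805,  0.0622]), array([[ 0.5496, -0.3843,  0.0589],
       [ 0.5614, -0.373 ,  0.0711]]))
captop (19, array([ 0.5571, -0.3773,  0.0611]), array([[ 0.5498, -0.3842,  0.0585],
       [ 0.5633, -0.3696,  0.0669]]))
body (26, array([ 0.5483, -0.3698,  0.0376]), array([[ 0.5395, -0.3868,  0.0113],
       [ 0.5681, -0.3626,  0.0445]]))
worktop (429, array([ 0.5236, -0.3199,  0.0006]), array([[ 0.4553, -0.3392, -0.0059],
       [ 0.5955, -0.3013,  0.0071]]))
```

```bash
cat > b.py <<'E'
from fit import *
print("tip",manip.tip_extent)
for c in("scene","top"):
    o,P,f=fit(c);im=f["image"].astype(int);X=P.reshape(-1,3);br=im.min(-1).ravel()
    m=(X[:,2]>.08)&(X[:,1]>-.16)&(X[:,1]<.2)&(X[:,0]>.42)&(X[:,0]<.72)&(X[:,2]<.5)
    print(c,"machine ymin",[ (round(a,2),np.round(np.percentile(X[m&(abs(X[:,0]-a)<.02)],1,axis=0),3)[1:], np.round(np.percentile(X[m&(abs(X[:,0]-a)<.02)],98,axis=0),3)[2]) for a in (.46,.54,.62,.7) if (m&(abs(X[:,0]-a)<.02)).sum()>5])
    ya=np.radians(7.5);Rm=np.array([[np.cos(ya),np.sin(ya)],[-np.sin(ya),np.cos(ya)]])
    m=(X[:,2]<.035)&(X[:,2]>-.005)&(br>95)
    L=(X[:,:2]-[.54,-.215])@Rm.T; m&=(abs(L[:,1])<.075)
    xs=np.arange(-.09,.07,.012);e=[]
    for a in xs:
        q=L[m&(abs(L[:,0]-a)<.006),1];e.append([np.sort(q)[:4].mean(),np.sort(q)[-4:].mean()])
    e=np.array(e);p0=np.polyfit(xs,e[:,0],1);p1=np.polyfit(xs,e[:,1],1)
    print("edges slope deg",np.degrees([p0[0],p1[0]]),"off",p0[1],p1[1])
    q=L[m&(abs(L[:,1])<.04)&(L[:,0]<0),0];print("near end",np.sort(q)[:12].round(4))
    x,y,z=X.T;k=(x>.6)&(x<.66)&(y>-.25)&(y<-.15)&(z>.165)&(z<.185);q=X[k,:2];w,v=np.linalg.eigh(np.cov(q.T));d=v[:,1]*np.sign(v[1,1]);print("knob bar deg",np.degrees(np.arctan2(d[1],d[0])),w,q.mean(0))
E
python3 b.py
```

```text
tip 0.1908
scene machine ymin [(0.46, array([0.015, 0.081]), np.float64(0.09)), (0.54, array([-0.074,  0.087]), np.float64(0.208)), (0.62, array([-0.075,  0.085]), np.float64(0.222)), (0.7, array([-0.076,  0.084]), np.float64(0.227))]
edges slope deg [ 0.12807737 -0.01037477] off -0.049219852137492005 0.0511015936478465
near end [-0.1203 -0.1196 -0.1192 -0.1192 -0.1183 -0.1182 -0.118  -0.118  -0.1178
 -0.1176 -0.1175 -0.1175]
knob bar deg 88.33525468169435 [2.47558566e-05 2.08813627e-04] [ 0.62857711 -0.20536093]
top machine ymin [(0.46, array([0.005, 0.081]), np.float64(0.094)), (0.54, array([-0.068,  0.101]), np.float64(0.209)), (0.62, array([-0.07 ,  0.118]), np.float64(0.224)), (0.7, array([-0.071,  0.128]), np.float64(0.23))]
edges slope deg [ 0.19451526 -0.39955852] off -0.04871172557165869 0.050679252020379734
near end [-0.1827 -0.182  -0.1815 -0.181  -0.1805 -0.1797 -0.1791 -0.1785 -0.1779
 -0.1771 -0.1765 -0.1761]
knob bar deg 87.74820502574981 [2.88655301e-05 2.07478706e-04] [ 0.63350669 -0.19891065]
```

```bash
cat >> h.py <<'E'
YAW=7.5; ux=np.array([np.cos(np.radians(YAW)),np.sin(np.radians(YAW))]); uy=np.array([-ux[1],ux[0]])
knob=np.array([.6321,-.2019]); cup=np.array([.5299,-.2153]); bot=np.array([.5545,-.3785])
D=lambda yaw:[180,0,yaw]
P3=lambda p,z:[p[0],p[1],z]
def st(k=""):
    s=readout.state();print(k,round(s['t'],2),s['tcp_pos'].round(4),s['tcp_rot'].round(1),s['force'].round(1),s['moment'].round(2),round(s['finger_gap'],4),round(s['grip_force'],1),s['joint_positions'].round(1));return s
E
python3 - <<'E'
from h import *
st()
manip.movep(P3(bot,.33),D(YAW));st()
manip.movel(P3(bot,.2088),v=.12);st()
set_gripper(.015);st()
manip.movel(P3(bot,.33),v=.15);st()
manip.movel(P3(cup,.30),v=.15);s=st()
for c in("scene","top"):
    f=cams.grab_frame(c);cv2.imwrite(f"pics/hold_{c}.png",f["image"])
    P=cloud(f);im=f["image"].astype(int);B,G,Rr=im[...,0],im[...,1],im[...,2]
    x,y,z=P[...,0],P[...,1],P[...,2];nb=(abs(x-cup[0])<.04)&(abs(y-cup[1])<.04)
    w=nb&(z>.085)&(z<.105)&(im.min(-1)>90)
    if w.sum(): print(c,w.sum(),P[w].mean(0),np.percentile(P[w],[2,98],axis=0).round(4))
f=cv2.imread("pics/hold_scene.png")[150:290,280:450];cv2.imwrite("pics/hc.png",cv2.resize(f,None,fx=4,fy=4,interpolation=2))
E
```

```text
1.4 [ 0.3075 -0.6289  0.4047] [-180.     0.    26.1] [0.1 0.4 0.4] [ 0.02  0.03 -0.01] 0.0913 0.0 [-65.8  21.7  99.4  -0.   58.9  -1.9]
 2.75 [ 0.5542 -0.3792  0.3303] [180.   -0.    7.5] [-0.1 -0.1  0.3] [-0.02 -0.05  0.03] 0.0912 0.0 [-36.4  24.4 104.6  -0.   51.1  46.1]
 3.91 [ 0.5548 -0.3787  0.2096] [180.   -0.    7.5] [ 0.5 -0.4 -0.5] [ 0.02 -0.    0.03] 0.0913 0.0 [-36.3  34.3 105.2   0.   40.5  46.2]
 4.88 [ 0.5545 -0.3785  0.2088] [-180.     0.     7.5] [-0.1 -0.5 -0.9] [0.06 0.04 0.02] 0.0284 30.0 [-36.3  34.3 105.2   0.   40.5  46.2]
 5.84 [ 0.5542 -0.3783  0.329 ] [-1.799e+02  1.000e-01  7.500e+00] [-0.2  1.  -0.6] [ 0.01 -0.    0.01] 0.0286 30.0 [-36.3  24.4 104.6   0.   51.   46.2]
 7.11 [ 0.5302 -0.2159  0.3002] [180.   -0.    7.5] [ 0.9  0.7 -0.6] [-0.03  0.06  0.03] 0.0287 30.0 [-24.5  19.  116.6  -0.   44.3  58. ]
scene 26 [ 0.51944455 -0.22119988  0.09937801] [[ 0.515  -0.2322  0.0928]
 [ 0.5269 -0.2069  0.1043]]
```

View pics/hc.png

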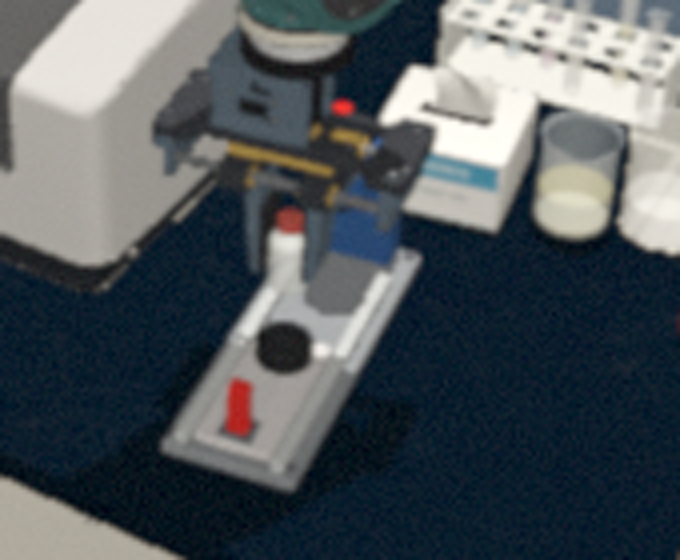

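The bottle hangs upright in the fingers at crop (288,255), above the cup at (284,348). I compare the cup's dark silhouette with its model projection to get a small correction.

```bash
cat > c.py <<'E'
from h import *
from scipy.optimize import minimize
def proj(f,X):
    F=200/np.tan(np.radians(f["fov_y"])/2);q=(X-f["position"])@R.from_euler('xyz',f["orientation"],degrees=True).as_matrix()
    return np.c_[f["cx"]-q[:,0]/q[:,2]*F,f["cy"]+q[:,1]/q[:,2]*F]
def cyl(f,p,r,z0,z1,S=8):
    a=np.linspace(0,2*np.pi,60);X=np.vstack([np.c_[p[0]+r*np.cos(a),p[1]+r*np.sin(a),0*a+z] for z in(z0,z1)])
    m=np.zeros((400*S//4,640*S//4),np.uint8)
    return proj(f,X)
def fitcyl(f,mask,p0,r,z0,z1):
    S=4;M=cv2.resize(mask.astype(np.float32),None,fx=S,fy=S,interpolation=1)
    def cost(p):
        h=cv2.convexHull(((cyl(f,p,r,z0,z1)+.5)*S*16).astype(np.int32));m=np.zeros(M.shape,np.float32);cv2.fillPoly(m,[h],1.,shift=4);return abs(m-M).sum()
    return minimize(cost,p0,method='Nelder-Mead',options=dict(initial_simplex=[p0,p0+[.004,0],p0+[0,.004]],xatol=1e-4))
if __name__=="__main__":
    for c in("scene","top"):
        f=cams.grab_frame(c);im=f["image"].astype(int);P=cloud(f)
        mask=(im.max(-1)<85)
        h=proj(f,np.array([[*cup,.03]]))[0].astype(int);w=np.zeros_like(mask);w[h[1]-13:h[1]+14,h[0]-13:h[0]+14]=1
        r=fitcyl(f,mask&w,cup,.0215,.022,.039);print(c,r.x,r.fun/16,(mask&w).sum())
E
python3 c.py
```

```text
scene [ 0.53292393 -0.21388496] 79.1015625 177
top [ 0.53115684 -0.21121992] 203.9375 85
```

```bash
python3 - <<'E'
from c import *
f=cams.grab_frame("scene");im=f["image"].astype(int).max(-1)
h=proj(f,np.array([[*cup,.03]]))[0].astype(int);print(h)
for r in range(h[1]-11,h[1]+11):print(' '.join('%3d'%v for v in im[r,h[0]-13:h[0]+14]))
for t in(60,75,95,110):
    w=np.zeros(im.shape,bool);w[h[1]-10:h[1]+11,h[0]-11:h[0]+12]=1
    n,l=cv2.connectedComponents(((im<t)&w).astype(np.uint8));m=l==np.argmax(np.bincount(l.ravel())[1:])+1
    r=fitcyl(f,m,cup,.0215,.022,.039);print(t,r.x,r.fun/16,m.sum())
E
```

```text
[350 236]
 43  43  42  43  49  91 146 195 220 223 213 177 154 168 175 176 174 175 162 130 109 106 108 106 105 108 109
 44  43  40  42  76 131 183 213 225 219 193 160 164 172 175 175 175 175 172 156 133 120 111 108 108 108 108
 38  45  43  56 103 164 203 222 224 212 174 161 172 174 173 174 176 177 174 174 167 154 128 111 109 109 106
 42  41  48  85 144 192 219 224 214 184 156 170 176 176 175 176 178 177 176 175 175 173 157 134 127 128 125
 41  42  73 128 179 211 223 219 193 157 148 167 169 169 168 168 170 176 176 177 177 177 172 169 168 167 169
 39  57 105 159 199 220 224 207 168 138 123 124 117 108 110 118 129 151 167 172 175 177 176 177 176 177 178
 52  89 147 193 219 226 219 184 129 102  78  64  52  42  47  53  66  97 123 146 168 174 173 177 176 176 177
 74 125 175 204 225 226 206 147  80  59  43  38  33  34  35  31  39  44  67 103 144 169 175 174 174 175 174
102 147 170 189 213 209 172 104  40  31  30  35  35  33  36  34  34  31  34  62 116 158 175 176 173 176 175
126 162 166 173 176 165 133  69  30  26  33  36  37  36  35  34  34  31  28  43  89 141 169 176 175 174 176
132 164 17
[... 767 characters left out ...]
59 161 155 137 104  83  69  48  40  39  48  54  70  96 126 150 160 155 143 143 148 147
145 151 157 156 157 157 159 159 156 150 140 124 101  94  94 103 114 128 147 153 158 159 149 141 147 149 144
148 155 157 158 161 158 159 159 159 158 158 154 149 149 150 152 154 156 160 162 158 152 142 144 149 147 136
158 166 165 164 166 163 159 158 158 159 159 155 158 161 163 162 160 161 161 160 155 147 143 146 148 144 128
170 174 174 173 170 165 157 157 158 158 158 159 159 161 163 162 160 160 160 158 150 142 147 148 145 134 121
60 [ 0.53346396 -0.21261738] 58.73046875 123
75 [ 0.53302839 -0.21294899] 50.041015625 132
95 [ 0.53099496 -0.21498168] 37.185546875 145
110 [ 0.53086407 -0.21476176] 25.3359375 159
```

```bash
sed -i 's/cup=np.array(\[.5299,-.2153\])/cup=np.array([.5310,-.2147])/' h.py; python3 - <<'E'
from h import *
print(manip.movel(P3(cup,.265),v=.1));st()
print(manip.movel(P3(cup,.231),v=.025,threshold=4));s=st()
if s['tcp_pos'][2]<.2365:
    set_gripper(.05);st()
    manip.movel(P3(cup,.34),v=.15);st()
    manip.movel(P3(cup-.1*ux+.0*uy,.34),v=.2)
f=cams.grab_frame("scene");cv2.imwrite("pics/placed.png",f["image"])
cv2.imwrite("pics/pc.png",cv2.resize(f["image"][150:290,280:450],None,fx=4,fy=4,interpolation=2))
E
```

```text
False
 7.86 [ 0.531  -0.2147  0.2647] [-180.     0.     7.5] [ 0.7 -0.1 -0.5] [-0.04  0.02  0.03] 0.0285 30.0 [-24.3  22.4 116.9  -0.   40.8  58.2]
True
 8.99 [ 0.5311 -0.2147  0.2337] [-180.     0.     7.5] [-0.1  0.6  5.2] [ 0.09 -0.04  0.05] 0.0284 30.0 [-24.3  25.5 116.9   0.   37.6  58.2]
 9.52 [ 0.5306 -0.2145  0.2332] [-1.8e+02  1.0e-01  7.5e+00] [ 0.3 -0.1  0.3] [0.05 0.02 0.  ] 0.0497 0.0 [-24.3  25.5 117.    0.   37.6  58.2]
 10.38 [ 0.5307 -0.2146  0.3392] [-1.799e+02  1.000e-01  7.500e+00] [0.2 0.5 0.1] [ 0.05 -0.03  0.  ] 0.0503 0.0 [-24.3  15.6 116.   -0.   48.6  58.2]
```

View pics/pc.png

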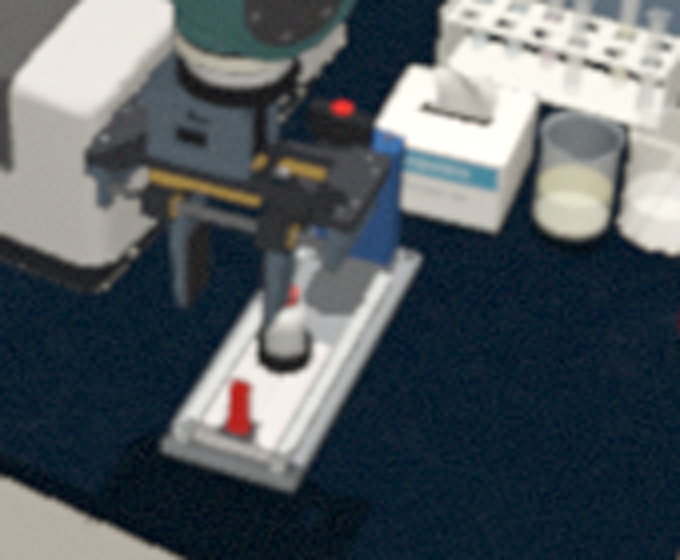

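The bottle stands upright in the cup at (287,340). Next is the tray push.

```bash
python3 - <<'E'
from h import *
set_gripper(0.0)
a=cup-.130*ux
manip.movel(P3(a,.34),v=.15);manip.movel(P3(a,.2258),v=.12);st()
print(manip.movel(P3(cup-.028*ux,.2258),v=.05,threshold=12));st()
print(manip.movel(P3(cup+.025*ux,.2258),v=.012,threshold=6));s=st()
print("local x rel cup",(s['tcp_pos'][:2]-cup)@ux)
f=cams.grab_frame("scene")
cv2.imwrite("pics/pushed.png",cv2.resize(f["image"][150:290,280:450],None,fx=4,fy=4,interpolation=2))
E
```

```text
13.38 [ 0.4024 -0.2318  0.2263] [-180.     0.     7.5] [-0.4 -0.1  0. ] [0.05 0.03 0.02] 0.0007 0.0 [-32.8  19.  129.   -0.   31.9  49.7]
False
 15.57 [ 0.5032 -0.2184  0.2259] [-1.8e+02  1.0e-01  7.5e+00] [-1.4 -0.3 -1.1] [ 0.1   0.28 -0.01] 0.0006 0.7 [-25.9  24.7 119.7  -0.   35.7  56.6]
True
 17.63 [ 0.5241 -0.2155  0.2255] [-1.799e+02  1.000e-01  7.500e+00] [0.2 0.4 0.2] [-0.01  0.    0.02] 0.0005 0.0 [-24.7  25.9 117.6  -0.   36.6  57.8]
local x rel cup -0.006964257724555808
```

View pics/pushed.png

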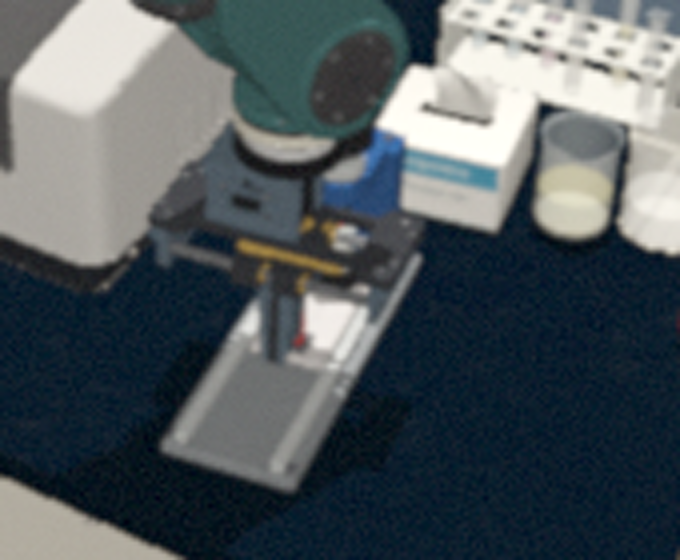

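```bash
python3 - <<'E'
from h import *
print(manip.movel(P3(cup+.015*ux,.2258),v=.008,threshold=10));s=st()
print("rel",(s['tcp_pos'][:2]-cup)@ux)
manip.movel(P3(cup-.03*ux,.2258),v=.1)
manip.movel(P3(cup-.03*ux,.40),v=.2)
f=cams.grab_frame("scene");P=cloud(f);im=f["image"].astype(int);B,G,Rr=im[...,0],im[...,1],im[...,2]
cv2.imwrite("pics/p2.png",cv2.resize(f["image"][150:290,280:450],None,fx=4,fy=4,interpolation=2))
z=P[...,2];L=(P[...,:2]-knob)@np.c_[ux,uy];m=(Rr>1.6*G)&(Rr>1.6*B)&(Rr>90)&(abs(L[...,1])<.04)&(abs(L[...,0]+.085)<.05)&(z>.061)&(z<.07)
print(m.sum(),np.median(L[m],0))
st()
E
```

```text
True
 18.35 [ 0.5244 -0.2153  0.225 ] [-179.9    0.3    7.5] [-0.1  0.6 -0.1] [ 0.01 -0.    0.  ] 0.0003 0.0 [-2.470e+01  2.600e+01  1.176e+02 -1.000e-01  3.680e+01  5.790e+01]
rel -0.0066077614222367
15 [-0.08815483 -0.00320544]
 19.81 [ 0.501  -0.2184  0.3987] [-179.8    0.4    7.5] [-0.1  0.2 -0.1] [-0.01  0.01  0.03] 0.0009 0.0 [-2.600e+01  8.400e+00  1.173e+02 -1.000e-01  5.470e+01  5.650e+01]
```

View pics/p2.png

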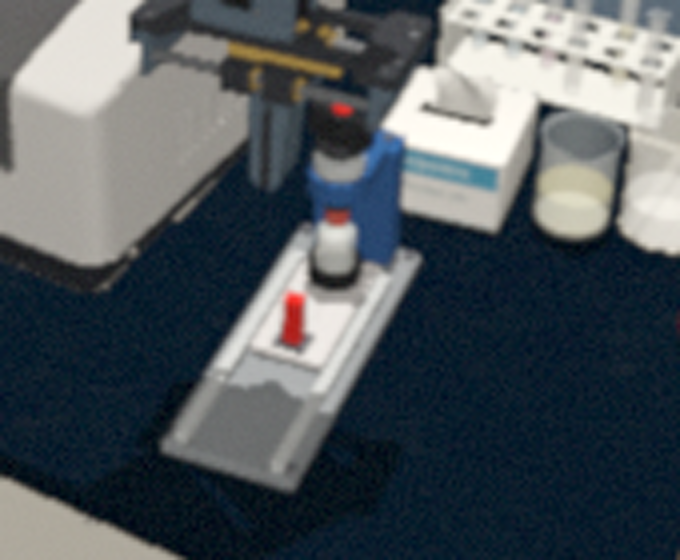

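Two pushes stopped at the same place, so the tray is home. The picture shows the bottle upright at (337,245) under the screw. Now the knob.

```bash
python3 - <<'E'
from h import *
k=knob-.001*ux
manip.movel(P3(cup-.03*ux,.42),v=.2)
manip.movep(P3(k,.42),D(88));set_gripper(.045);st()
print(manip.movel(P3(k,.337),v=.08,threshold=8));st()
set_gripper(.005);manip.wait(.3);st()
s=readout.state();t0=s['t']
q=np.array(s['joint_positions']);q[5]+=1.5;manip.move_joints(q);s=st("j")
f=cams.grab_frame("scene")
cv2.imwrite("pics/grip.png",cv2.resize(f["image"][130:270,280:450],None,fx=4,fy=4,interpolation=2))
E
```

```text
22.06 [ 0.6311 -0.202   0.42  ] [180.  -0.  88.] [-0.5  0.3 -0.3] [ 0.02 -0.16  0.  ] 0.045 0.0 [-19.8  17.5 103.4   0.   59.1 -17.8]
False
 23.24 [ 0.6313 -0.2021  0.3376] [180.   0.  88.] [0.5 0.1 0.1] [ 0.   -0.11  0.  ] 0.0449 0.0 [-19.8  23.1 105.5   0.   51.4 -17.8]
 24.1 [ 0.6317 -0.202   0.3374] [179.9   0.   88. ] [ 5.5  0.9 -1.9] [ 0.1  -1.16 -0.03] 0.0174 30.0 [-19.8  23.2 105.5   0.   51.3 -17.8]
j 24.35 [ 0.6317 -0.202   0.3374] [179.9   0.   86.5] [ 1.4 -0.1 -2. ] [-0.07 -0.47  0.07] 0.0175 30.0 [-19.7  23.2 105.5   0.   51.2 -16.3]
```

View pics/grip.png

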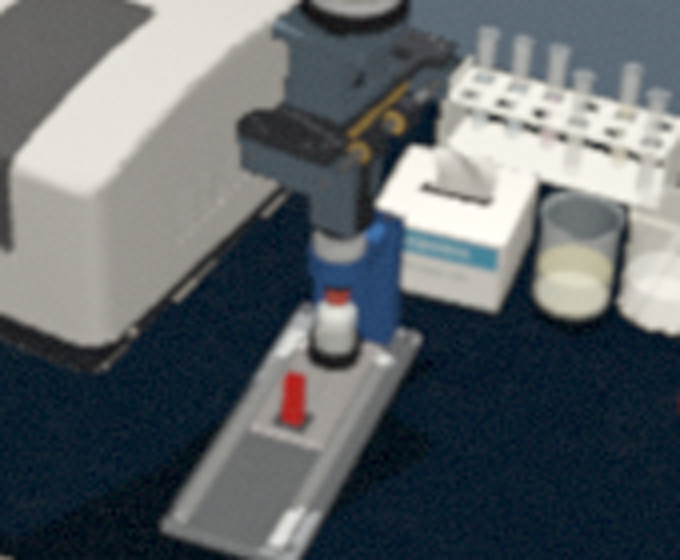

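```bash
python3 - <<'E'
from h import *
set_gripper(.03)
s=readout.state();p=s['tcp_pos'].copy();p[2]=.344
manip.movel(p,v=.05)
f=cams.grab_frame("top");P=cloud(f);m=0
set_gripper(.005);st();manip.wait(.2);st()
E
```

```text
25.54 [ 0.6317 -0.2021  0.3439] [179.9   0.   86.5] [ 1.4  0.  -1. ] [-0.02 -0.41  0.04] 0.0139 30.0 [-19.8  22.7 105.3   0.   51.8 -16.3]
 25.74 [ 0.6317 -0.202   0.344 ] [179.8   0.   86.5] [ 2.6 -0.2 -2. ] [-0.04 -0.6   0.02] 0.0135 30.0 [-19.8  22.7 105.3   0.   51.9 -16.3]
```

The grip is now on the flat sides: the gap is 13.5 mm, where the lower grip had caught the hub. Next I turn slowly and log the torque.

```bash
python3 - <<'E'
from h import *
import json
s=readout.state();q=np.array(s['joint_positions']);q0=q[5];log=[];hits=0
for i in range(60):
    q[5]+=1.25;manip.move_joints(q);a=[]
    for _ in range(2):
        manip.wait(.04);s=readout.state();a.append(s['moment'][2])
    log.append((q[5]-q0,s['joint_positions'][5]-q0,float(np.mean(a)),s['tcp_rot'][2],s['finger_gap'],s['force'].tolist(),s['t']))
    b=np.median([l[2] for l in log[:8]])
    hits=hits+1 if np.mean(a)-b>.22 and i>4 else 0
    if hits>=2 or s['t']>50: break
json.dump([q0,q.tolist(),log],open("log.json","w"))
for l in log: print(*np.round(l[:5],3),np.round(l[5],1),round(l[6],2))
E
```

```text
1.25 1.227 0.023 85.267 0.014 [ 2.1 -0.8 -2.2] 26.07
2.5 2.474 0.014 84.021 0.014 [ 1.5  0.2 -1.8] 26.41
3.75 3.722 0.007 82.772 0.014 [ 0.9 -0.  -2.6] 26.74
5.0 4.973 0.014 81.519 0.014 [ 1.  -0.3 -1.7] 27.07
6.25 6.221 -0.021 80.27 0.014 [-0.4  0.2 -0.9] 27.41
7.5 7.471 0.024 79.021 0.014 [-0.2  0.3 -0.2] 27.74
8.75 8.72 0.013 77.774 0.014 [-0.9  0.6 -0.2] 28.07
10.0 9.972 0.002 76.523 0.014 [-1.7  0.3 -0.6] 28.41
11.25 11.22 -0.004 75.274 0.014 [-2.1  0.6 -0.3] 28.74
12.5 12.47 0.059 74.026 0.013 [-3.8 -0.2 -0.3] 29.07
13.75 13.721 0.024 72.771 0.014 [-4.1  1.  -0.5] 29.41
15.0 14.968 0.009 71.526 0.014 [-4.9  1.1  0.2] 29.74
16.25 16.221 0.026 70.275 0.014 [-5.7  0.3 -0. ] 30.07
17.5 17.472 0.032 69.021 0.014 [-5.7  1.3 -0.3] 30.41
18.75 18.722 0.036 67.77 0.014 [-4.9  1.9  0.4] 30.74
20.0 19.973 0.032 66.521 0.014 [-5.1  0.8  0.9] 31.07
21.25 21.222 0.029 65.271 0.013 [-5.3  1.1  0.1] 31.41
22.5 22.473 0.054 64.02 0.014 [-5.8 -0.1  0.7] 31.74
23.75 23.723 0.03 62.772 0.014 [-5.2  0.9  0.8] 32.08
25.0 24.973 0.028 61.521 0.014 [-6.5  2.6  0.9] 32.41
26.25 26.22 0.012 60.272 0.014
[... 192 characters left out ...]
 31.221 0.028 55.276 0.014 [-7.   1.6  1.7] 34.08
32.5 32.472 0.028 54.022 0.014 [-7.   2.8  1. ] 34.41
33.75 33.72 0.036 52.774 0.014 [-7.4  2.4  2. ] 34.74
35.0 34.972 -0.009 51.524 0.014 [-7.1  1.7  1.8] 35.08
36.25 36.22 0.018 50.273 0.014 [-7.4  2.9  3. ] 35.41
37.5 37.471 0.057 49.022 0.014 [-6.9  1.8  2.4] 35.74
38.75 38.721 0.041 47.771 0.014 [-7.1  3.   2.6] 36.08
40.0 39.971 0.01 46.523 0.013 [-8.2  3.   3. ] 36.41
41.25 41.222 0.054 45.269 0.014 [-7.3  2.1  2.7] 36.74
42.5 42.472 0.096 44.019 0.014 [-8.5  3.4  3.2] 37.08
43.75 43.72 0.075 42.776 0.014 [-8.4  2.5  3.6] 37.41
45.0 44.955 0.309 41.547 0.013 [-7.7  3.6  2.9] 37.74
46.25 46.194 0.529 40.314 0.014 [-7.4  3.3  2.3] 38.08
```

```bash
python3 - <<'E'
from h import *
import json
q0,q,log=json.load(open("log.json"));q=np.array(q);end=q0+74.0
while q[5]<end-1e-6:
    q[5]=min(q[5]+2,end);manip.move_joints(q);manip.wait(.05);s=readout.state()
    print(*np.round([q[5]-q0,s['joint_positions'][5]-q0,s['moment'][2],s['tcp_rot'][2],s['finger_gap']],4),s['force'].round(1),round(s['t'],2))
    if s['finger_gap']>.0155: print("gap!");break
manip.wait(.3);st()
f=cams.grab_frame("top")
E
```

```text
48.25 48.1949 0.5042 38.3103 0.0139 [-7.4  3.3  3.1] 38.38
50.25 50.1949 0.5395 36.3131 0.0143 [-8.8  4.3  2.5] 38.67
52.25 52.1948 0.512 34.3117 0.0134 [-9.1  3.6  3.7] 38.98
54.25 54.196 0.5318 32.3121 0.0143 [-9.3  4.9  3.5] 39.27
56.25 56.1941 0.5244 30.3122 0.0141 [-8.1  4.8  2.8] 39.58
58.25 58.1934 0.5683 28.3098 0.0138 [-7.9  5.1  3.7] 39.88
60.25 60.1913 0.525 26.3153 0.0137 [-9.1  5.1  3.9] 40.17
62.25 62.1921 0.5898 24.3134 0.0138 [-8.9  5.6  3.8] 40.48
64.25 64.1909 0.5655 22.316 0.014 [-8.7  4.4  4.2] 40.77
66.25 66.1917 0.6399 20.3138 0.0139 [-8.4  6.   4.3] 41.08
68.25 68.1912 0.6458 18.3164 0.0138 [-9.   7.2  4.6] 41.38
70.25 70.1892 0.66 16.3173 0.0138 [-9.5  7.   3.7] 41.67
72.25 72.1897 0.6296 14.3159 0.014 [-8.4  6.6  4.7] 41.98
74.0 73.9382 0.6912 12.5694 0.0141 [-9.1  7.4  3.8] 42.27
 42.58 [ 0.6313 -0.2015  0.3439] [-180.    -0.    12.6] [-9.3  6.6  5. ] [1.35 1.84 0.62] 0.0143 30.0 [-1.970e+01  2.260e+01  1.054e+02  1.000e-01  5.200e+01  5.770e+01]
```

```bash
python3 - <<'E'
from h import *
set_gripper(.045);s=st()
p=s['tcp_pos'].copy();p[2]=.43;manip.movel(p,v=.12)
p[:2]=cup-.08*ux-.12*uy;manip.movel(p,v=.25);st()
for c in("scene","top"):
    f=cams.grab_frame(c);P=cloud(f);X=P.reshape(-1,3);x,y,z=X.T
    k=(x>.6)&(x<.665)&(y>-.25)&(y<-.15)&(z>.165)&(z<.185);qq=X[k,:2];w,v=np.linalg.eigh(np.cov(qq.T));d=v[:,1]
    print(c,k.sum(),"bar deg",np.degrees(np.arctan2(d[1],d[0])),w,qq.mean(0))
    cv2.imwrite(f"pics/fin_{c}.png",f["image"])
a=cv2.imread("pics/fin_scene.png")[130:270,280:450];b=cv2.imread("pics/fin_top.png")[140:240,300:380]
a=cv2.resize(a,None,fx=2.8,fy=2.8,interpolation=2);b=cv2.resize(b,(int(80*a.shape[0]/100),a.shape[0]),interpolation=2)
cv2.imwrite("pics/fin.png",np.hstack([a,b]))
E
```

```text
43.27 [ 0.6317 -0.2021  0.344 ] [ 1.799e+02 -1.000e-01  1.250e+01] [ 0.2  0.4 -0.1] [ 0.01 -0.01  0.02] 0.0449 0.0 [-19.8  22.7 105.3   0.   51.8  57.7]
 45.16 [ 0.4678 -0.3437  0.4299] [ 1.80e+02 -1.00e-01  1.25e+01] [-0.6  0.2  0.3] [0.05 0.03 0.03] 0.045 0.0 [-3.860e+01  9.300e+00  1.126e+02  1.000e-01  5.800e+01  3.880e+01]
scene 35 bar deg -159.05917199947214 [1.39972705e-05 2.42958130e-04] [ 0.6197859  -0.20560575]
top 75 bar deg -165.3764789527341 [2.36514875e-05 2.14471142e-04] [ 0.63349719 -0.19987473]
```

View pics/fin.png

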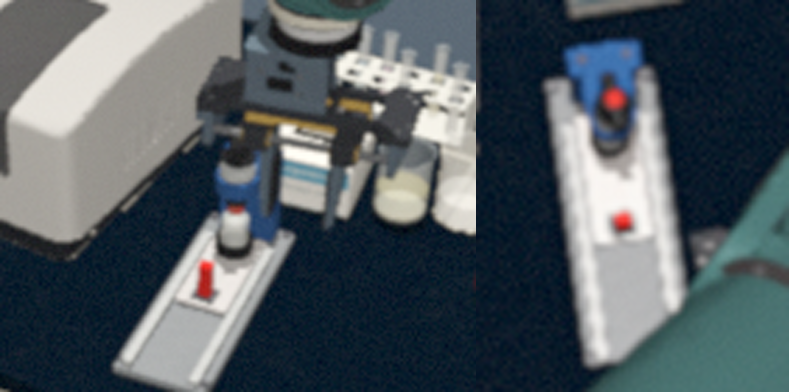

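The knob bar measures 14.6°, against an expected 14.3° (gripper yaw 12.6° plus about 1.7° spring-back), so it did not slip. The bottle stands upright under the pad at (236,230).

```bash
python3 -c "
from h import *
print(manip.hand_in())"
```

```text
the job is handed in; nothing more can be done
None
```

I handed the job in at about 45 s: the bottle is clamped upright in the cup, the tray is against its stop, and the knob was turned about 30° past where the torque began to climb (about 29° after spring-back).

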